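Dial the code and shoot the bolt of a parts box

ROBOT

A 6-joint arm with a two-finger parallel gripper is mounted at the origin on a cart in front of the work surface, level with it; the furniture and walls round the work are solid. World frame = base frame: x ahead of the robot, y to its left, z up, the work surface at z = 0. Lengths are in m, angles in rad, forces in N, time in s.
With the tool pointing down it reaches from about 0.25 to 0.775 m from the base axis. Payload 4 kg.
Tool frame: the origin (TCP) lies at the very end of the fingers, on their centre line; the grasp point (between the pads) lies 19 mm behind it; z points along the fingers, y is the direction in which the jaws open and shut (so a half turn about z gives the same grasp; the last joint's range is limited). The gripper opens to 94 mm and grips with 3 to 60 N. Pads are 16 mm wide; open, the fingers measure 119 mm over their backs; the gripper's body (75 mm by 177 mm) begins 78 mm behind the grasp point.
Start: joints at [1.103, 0.087, 1.371, -0, 1.684, -0.103], TCP at [0.196, 0.514, 0.206] pointing down, gripper open.
Joint ranges: [-3.1, 3.1], [-0.76, 2.03], [0.27, 2.55], [-1.08, 4.22], [0.17, 2.65], [-2.57, 2.57]. Speed limits (rad/s): [2.79, 2.79, 3.14, 3.14, 3.14, 3.14].

INTERFACE

Orientations are given as a rotation vector (axis times angle).
In Python, from plant import bot gives the robot as it stands.
- The arm moves only by the tool arm_command, never from a script. Its argument "commands" is a list of rows, each an object of numbers: "wx", "wy", "wz": the turn, a rotation vector about the tool's x, y, z in rad; "x", "y", "z": the shift along the tool's x, y, z in m; "jaw": the finger opening in m, from 0 to 0.094. A call has 1 to 12 rows; each row shifts and turns the commanded pose from where the row before left it, along the tool's axes as they then stand; what a row does not reach is not made up. A row lasts 1/8 s, in which the tool goes at most 62.5 mm and 10.7 degrees, less where a joint would pass 70% of its speed; a pose out of reach is approached as far as the arm can. A call is refused whole if a number of a shift passes 0.0625 or a number of a turn 0.188, either way. A call with a gripper value outside its range is refused whole. The fingers move at their own pace and stop on an object; the grip force is fixed at half the most. Time passes only in rows, so rows that do not move let the fingers close. It gives the time, the measured TCP pose, the force and the opening at its end, in the units of the state.
- bot.get_obs(): the state, without advancing time (a new reading comes with each control period).
- bot.snapshot(name): name is "scene" or "top"; returns (picture, depth): 400x640x3 uint8, blue, green, red; 400x640 float32, m along the optical axis (not along the pixel's ray), 0 where there is no reading.
- bot.calibration(name): a dict with "fx", "fy", "cx", "cy" (pixels), "k1" (the pictures are not rectified: a ray, as slopes to the right and down, at radius r is drawn at 1 + k1 r^2 times it, then the intrinsics apply), "rvec" (rotation vector, rad) and "tvec" (3), from world to camera coordinates, as OpenCV has them. Camera axes: x right, y down, z forward; pixel columns grow to the right and rows downward; lengths in m; the calibration is good to about 2 mm. A picture is of the moment at which its call begins. calibration takes no time and is no camera call.
- bot.close_job(): hands the job in, once; it reports no verdict.
The state is a dict: "clock": time; "qpos": joint angles; "qvel": joint speeds; "tau": joint torques, N m; "position": TCP position; "ee_rot": TCP orientation; "force": force on the tool from outside, world axes, zero at the start; "torque": the same for the moment, N m; "grip_width": finger opening in m.
Only numpy, scipy, OpenCV 4.12 (cv2) and the standard library are available. Lean on these libraries where they do the work, as an engineer would, in place of code of your own. Each camera call takes 0.05 s, during which the arm holds its last target. There are 200 camera calls.

TASK

Roll the three thumbwheels on the grey parts box to the code 4-2-5, read in pips from left to right, each number uppermost and lined up with the index ridges beside it. Only when the code shows, push the steel bolt in front of the wheels to the left until it is fully home. Press gently (the lock is spoiled by more than about 20 N) and leave the tin, the tape roll and the charger where they are.

Things in the scene. Friction and masses are not known exactly. Their poses are not given: they have to be found in the camera images.
- lock_box: grey steel parts box 130 (x) x 190 (y) x 60 high, fixed; origin: centre of its underside; x points away from the robot, y left along the row of wheels, z up. Three smooth white thumbwheels, radius 20, 18 wide, 40 apart, stand through its top, axle line along y at x = +22. Each has six faces 60 degrees apart with 1 to 6 black pips. Over 20 N from the robot on any part spoils the lock
- left_wheel (a joint): turn of the left-hand (+y) wheel, rad, endless, stays where left; grows as its top rolls away from the robot (box +x). The face with n pips is uppermost at (n-1) x 1.0472; code face (four pips) at 3.142 (or a full turn more or less)
- left_code (a point): centre of the four-pip face on the rim of the left-hand (+y) wheel (turns with the wheel, 20 from its axle)
- left_index (a point): on the plane of the box top (60 above the desk), right below the crown of the left-hand (+y) wheel, in line with the index ridges on the black plate; axes as the box. This wheel's crown stands 6.5 to 11.5 above the box top (worn, differs per wheel, not measured: find it by touch). Press a fingertip flat on the crown, drag along box x
- middle_wheel (a joint): turn of the middle wheel, rad, endless, stays where left; grows as its top rolls away from the robot (box +x). The face with n pips is uppermost at (n-1) x 1.0472; code face (two pips) at 1.047 (or a full turn more or less)
- middle_code (a point): centre of the two-pip face on the rim of the middle wheel (turns with the wheel, 20 from its axle)
- middle_index (a point): on the plane of the box top (60 above the desk), right below the crown of the middle wheel, in line with the index ridges on the black plate; axes as the box. Every axle is sprung: about 5 N per mm of downward give, at most 4 mm. Crown height 6.5 to 11.5 above the box top, to be felt
- right_wheel (a joint): turn of the right-hand (-y) wheel, rad, endless, stays where left; grows as its top rolls away from the robot (box +x). The face with n pips is uppermost at (n-1) x 1.0472; code face (five pips) at 4.189 (or a full turn more or less)
- right_code (a point): centre of the five-pip face on the rim of the right-hand (-y) wheel (turns with the wheel, 20 from its axle)
- right_index (a point): on the plane of the box top (60 above the desk), right below the crown of the right-hand (-y) wheel, in line with the index ridges on the black plate; axes as the box. All wheels are stiff: about 3 N at the rim, so press with some 7 to 13 N; less may slip. Crown height 6.5 to 11.5 above the box top, to be felt
- bolt (a joint): slide of the steel bolt in front of the wheels (on the robot's side), m: 0 at the right-hand end, 0.035 fully home at the left-hand stop; moves along box +y, stays where left, about 3 N of friction
- bolt_knob (a point): centre of the bolt's upright knob, 14 x 14 and 20 high, its top 25 above the box top; at x = -40 in the box frame, 62 nearer the robot than the wheels
- screw_tin_mid (a point): open round metal tin of screws, 62 across, 16 high, in front of the box (bystander; point at its centre)
- kapton_roll_mid (a point): ring of amber tape, 50 across, 12 high, in front of the box (bystander; point at its centre)
- charger_mid (a point): small white charger block, 29 x 41 x 26 high, right of the box (bystander; point at its centre)

How it is judged:
By the outcome, as a careful person would: the job done as asked, in the order asked, and still so for the second after the job is handed in, with the robot touching nothing.
It also fails if it takes over 72 s, if anything falls off the work surface, if the arm or the gripper's body presses on something with over 40 N, if the wrist force passes 120 N, or if a joint passes its speed limit or range.

## Working session

There is one attempt and no reset: what is moved stays moved. The work goes in short steps, Python scripts to look and compute and a tool call to move; the robot and the scene stay as the last step left them, time stands still between calls to the robot, and variables do not carry over. Pictures are saved under pics/ and viewed, about 8 in all and at most 12, crops included, and the job is handed in when it is done.

Besides the shell and the picture viewer there is one more tool, called after "Request:" as name(argument=value, ...) on one line, values as JSON. arm_command: Moves the arm, as the interface text tells. Its arguments: {"type":"object","properties":{"commands":{"type":"array"}},"required":["commands"]}

```bash
mkdir -p pics
cat > h.py <<'E'
import numpy as np, cv2
from plant import bot
def snap(n):
    p,d=bot.snapshot(n); np.savez(f'/tmp/{n}.npz',p=p,d=d); return p,d
def world(n,u,v,d):
    c=bot.calibration(n); a=np.array([(u-c['cx'])/c['fx'],(v-c['cy'])/c['fy']]); s=a.copy()
    for _ in range(20): s=a/(1+c['k1']*(s@s))
    R=cv2.Rodrigues(np.array(c['rvec'],float))[0]; t=np.array(c['tvec'],float).ravel()
    return R.T@(np.array([s[0],s[1],1])*d-t)
def onplane(n,u,v,z):
    a=world(n,u,v,0.); b=world(n,u,v,1.); return a+(b-a)*(z-a[2])/(b[2]-a[2])
def pix(n,P):
    c=bot.calibration(n); R=cv2.Rodrigues(np.array(c['rvec'],float))[0]
    q=R@np.array(P)+np.array(c['tvec'],float).ravel(); s=q[:2]/q[2]; s=s*(1+c['k1']*(s@s))
    return s[0]*c['fx']+c['cx'], s[1]*c['fy']+c['cy']
E
python3 - <<'E'
from h import *
for n in('scene','top'):
    p,d=snap(n); cv2.imwrite(f'pics/{n}0.png',p); print(n,bot.calibration(n))
print(bot.get_obs())
E
```

```text
scene {'fx': 368.2161305758279, 'fy': 368.2161305758279, 'cx': 319.3003715306229, 'cy': 200.82720968678908, 'k1': -0.03330883723670305, 'rvec': array([ 1.99561817, -0.79793837,  0.47788022]), 'tvec': array([-0.55737507,  0.1103672 ,  0.77210891])}
top {'fx': 401.6198344643942, 'fy': 401.6198344643942, 'cx': 325.34083310120195, 'cy': 200.18187902827268, 'k1': -0.06074184060970264, 'rvec': array([ 2.1060022 , -2.11573072,  0.15467918]), 'tvec': array([-0.26601588,  0.51530433,  0.84952419])}
{'clock': 0.1, 'qpos': array([ 1.10290495e+00,  8.78918432e-02,  1.37211689e+00,  2.25759550e-05,
        1.68361607e+00, -1.03120247e-01]), 'qvel': array([-0.00050149, -0.00126999, -0.00156611,  0.00126322, -0.00051904,
        0.00123947]), 'tau': array([ 1.74296743e-03, -3.41248047e+01, -3.03303659e+01,  7.19314325e-02,
        3.04017670e-02, -1.14107961e-04]), 'position': array([0.19598201, 0.51335535, 0.20440838]), 'ee_rot': array([-5.69697895e-01, -3.08890084e+00,  3.05236941e-03]), 'force': array([ 0.2722016 , -0.87303324, -0.32466531]), 'torque': array([ 0.01226344, -0.02472888, -0.01991951]), 'grip_width': 0.09361386601593644}
```

View pics/top0.png

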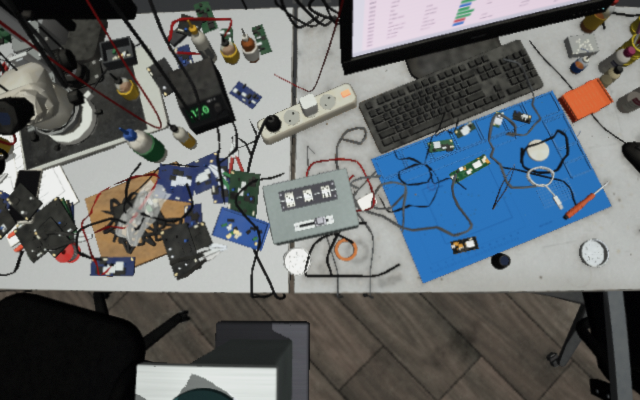

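View pics/scene0.png

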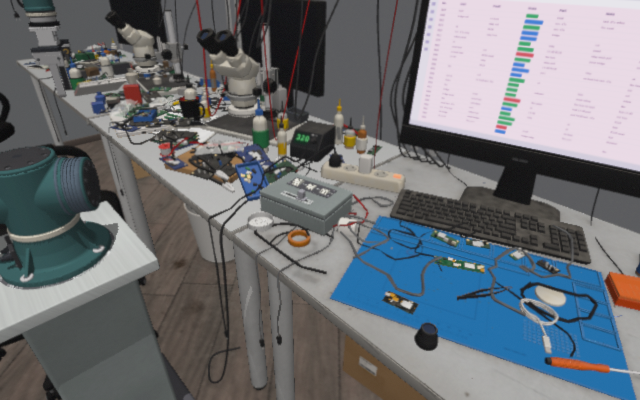

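The box shows at about (312,206) in the top view and (307,203) in the scene view. The tin is at (297,261), the tape at (345,249) and the charger at (366,201). Next I'll enlarge both views.

Run:
```python
from h import *
t=np.load('/tmp/top.npz'); s=np.load('/tmp/scene.npz')
a=cv2.resize(t['p'][160:255,255:365],None,fx=7,fy=6.3,interpolation=cv2.INTER_CUBIC)
a=cv2.resize(t['p'][162:252,256:376],None,fx=6.6,fy=6.6,interpolation=cv2.INTER_CUBIC)
b=cv2.resize(s['p'][165:240,250:360],None,fx=7,fy=7,interpolation=cv2.INTER_CUBIC)
cv2.imwrite('pics/t1.png',a);cv2.imwrite('pics/s1.png',b)
# box top fit from depth
pts=[];uv=[]
for v in range(155,260):
  for u in range(245,385):
    if t['d'][v,u]>0:
      P=world('top',u,v,t['d'][v,u])
      pts.append(P);uv.append((u,v))
pts=np.array(pts);uv=np.array(uv)
z=pts[:,2]; m=(z>.052)&(z<.066); print(np.median(z[m]),m.sum())
r=cv2.minAreaRect(pts[m][:,:2].astype(np.float32)*1000); print(r)
print('desk',np.median(z[z<.02]))
for n,(u,v) in dict(tin=(297,261),tape=(345,249),chg=(366,201)).items(): print(n,onplane('top',u,v,.015))
```

```text
Traceback (most recent call last):
  File "h.py", line 6, in world
    c=bot.calibration(n); a=np.array([(u-c['cx'])/c['fx'],(v-c['cy'])/c['fy']]); s=a.copy()
ValueError: time passes only in moves, steps and waits
```

View pics/t1.png

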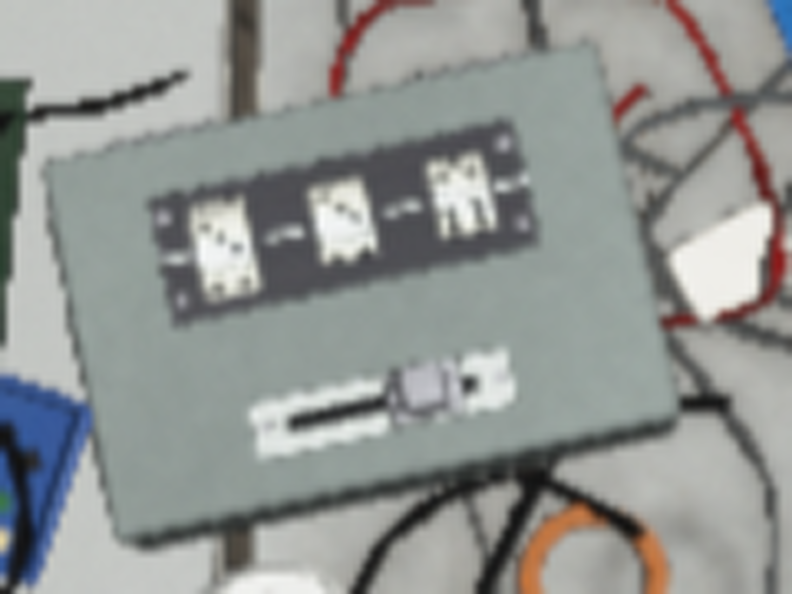

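View pics/s1.png

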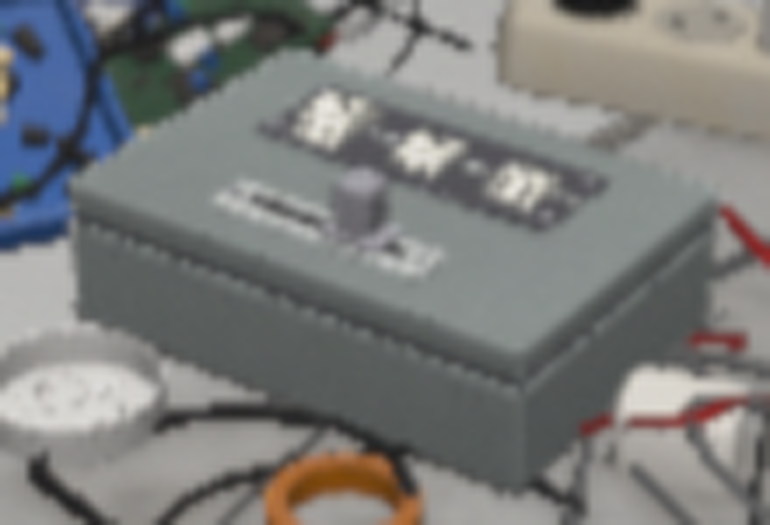

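```bash
python3 - <<'E'
s=open('h.py').read()
s=s.replace("def snap(n)","""import pickle,os
if not os.path.exists('/tmp/c.pkl'): pickle.dump({n:bot.calibration(n) for n in('top','scene')},open('/tmp/c.pkl','wb'))
C=pickle.load(open('/tmp/c.pkl','rb'))
def snap(n)""").replace("c=bot.calibration(n)","c=C[n]")
open('h.py','w').write(s)
E
python3 - <<'E'
from h import *
t=np.load('/tmp/top.npz')
pts=[]
for v in range(155,260):
  for u in range(245,385):
    if t['d'][v,u]>0: pts.append(world('top',u,v,t['d'][v,u]))
pts=np.array(pts); z=pts[:,2]; m=(z>.052)&(z<.066); print(np.median(z[m]),m.sum())
print(cv2.minAreaRect(pts[m][:,:2].astype(np.float32)*1000)); print('desk',np.median(z[z<.02]))
for n,(u,v) in dict(tin=(297,261),tape=(345,249),chg=(366,201)).items(): print(n,onplane('top',u,v,.015))
W=lambda u,v,z:onplane('top',256+u/6.6-.42,162+v/6.6-.42,z)
co=np.array([W(*q,.06)[:2] for q in[(45,160),(590,45),(680,418),(125,540)]]);print(co,co.mean(0))
ri=np.array([W(*q,.061)[:2] for q in[(175,259),(285,235),(403,208),(513,183)]]);print(ri,ri.mean(0))
print('knob',W(424,385,.085))
# rectified view of wheels: box frame
a=np.linalg.norm
yd=(ri[0]-ri[3]);yd/=a(yd);print('yaw',np.arctan2(-yd[0],yd[1]),np.linalg.norm(ri[0]-ri[3]))
yaw=np.arctan2(-yd[0],yd[1]);xd=np.array([np.cos(yaw),np.sin(yaw)]);o=ri.mean(0)
# 0.15mm/px ; rows: +x up, cols: -y right
H,Wd=270,800; mx=np.zeros((H,Wd),np.float32);my=mx.copy()
for i in range(H):
  for j in range(Wd):
    P=o+xd*(H/2-i)*.00016+yd*(Wd/2-j)*.00016
    mx[i,j],my[i,j]=pix('top',[*P,.066])
im=cv2.remap(t['p'],mx,my,cv2.INTER_CUBIC); cv2.imwrite('pics/w1.png',im)
s=np.load('/tmp/scene.npz')
E
```

```text
0.06008630659769451 5141
((503.0701904296875, -212.65187072753906), (265.0482177734375, 185.7073974609375), 80.38426208496094)
desk 0.0003527702876748896
tin [ 0.38128178 -0.20384823  0.015     ]
tape [ 0.40765489 -0.31129551  0.015     ]
chg [ 0.51639519 -0.36023437  0.015     ]
[[ 0.54405008 -0.13021706]
 [ 0.58164261 -0.31240299]
 [ 0.45628873 -0.34034874]
 [ 0.41738399 -0.15977851]] [ 0.49984135 -0.23568682]
[[ 0.50991847 -0.17466606]
 [ 0.51769455 -0.2110654 ]
 [ 0.52645826 -0.25008554]
 [ 0.53457702 -0.28646808]] [ 0.52216207 -0.23057127]
knob [ 0.46430407 -0.25825829  0.085     ]
yaw 0.2170800564669838 0.1144890236984006
```

View pics/w1.png

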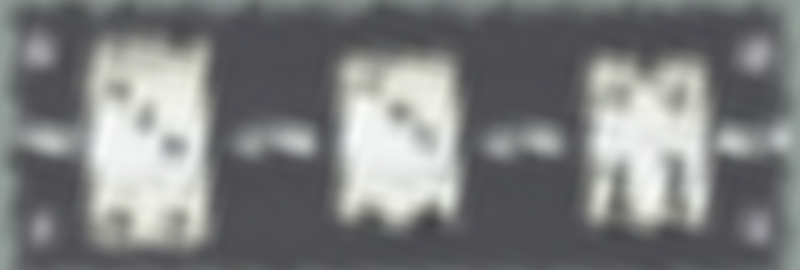

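Left wheel: 3 is up, a little past the index on the far side, with 4 below it. Middle wheel: 3 is up, slightly further past. Right wheel: it sits between 5 (far side) and 6 (near side). Needed turns are about L +0.85, M -1.3 and R -0.6 rad. The next script checks path clearance and fits the angles better by unwrapping the rims.

```bash
cat >> h.py <<'E'
O=np.array([.5222,-.2306]); YAW=.217
XD=np.array([np.cos(YAW),np.sin(YAW)]); YD=np.array([-np.sin(YAW),np.cos(YAW)])
def unwrap(n,p,crowns=(.069,.069,.069),ox=0.,oy=0.):
    out=[]
    for k,cz in zip((1,0,-1),crowns):
        mx=np.zeros((200,90),np.float32);my=mx.copy()
        for i in range(200):
            a=(100-i)*.01
            for j in range(90):
                P=O+XD*(20e-3*np.sin(a)+ox)+YD*(k*.04+oy+(45-j)*.00025)
                mx[i,j],my[i,j]=pix(n,[*P,cz-.02+.02*np.cos(a)])
        im=cv2.remap(p,mx,my,cv2.INTER_CUBIC)
        out.append(im); out.append(np.zeros((200,6,3),np.uint8))
    im=np.hstack(out[:-1]); im=cv2.resize(im,None,fx=2.5,fy=2.5)
    for i in range(-9,10,1):
        y=int((100-10*i)*2.5); cv2.line(im,(0,y),(25 if i==0 else 8,y),(0,0,255),1)
    return im
def tool(dw):
    R=cv2.Rodrigues(bot.get_obs()['ee_rot'])[0]; return R.T@np.array(dw)
E
python3 - <<'E'
from h import *
t=np.load('/tmp/top.npz')
cv2.imwrite('pics/u0.png',unwrap('top',t['p']))
c=C['top'];
v,u=np.mgrid[0:400,0:640]
R=cv2.Rodrigues(c['rvec'])[0]; K=np.array([[c['fx'],0,c['cx']],[0,c['fy'],c['cy']],[0,0,1]])
s=cv2.undistortPoints(np.stack([u,v],-1).reshape(-1,1,2).astype(float),K,np.array([c['k1'],0,0,0])).reshape(-1,2)
d=t['d'].ravel(); P=(np.c_[s,np.ones(len(s))]*d[:,None]-c['tvec'])@R; P=P[d>0]
a=np.array([.196,.514]);b=np.array([.48,-.2])
for f in np.linspace(0,1,9):
    q=a+(b-a)*f; m=np.linalg.norm(P[:,:2]-q,axis=1)<.13
    print(q,P[m,2].max() if m.any() else None)
for k in(1,0,-1):
    q=O+YD*k*.04; l=(P[:,:2]-q); m=(abs(l@XD)<.003)&(abs(l@YD)<.006); print(k,np.sort(P[m,2]))
E
```

```text
[0.196 0.514] 0.005342608651501213
[0.2315  0.42475] 0.005709929882861105
[0.267  0.3355] 0.05185378759288478
[0.3025  0.24625] 0.06668257353783648
[0.338 0.157] 0.09757501210625331
[0.3735  0.06775] 0.09757501210625331
[ 0.409  -0.0215] 0.09757501210625331
[ 0.4445  -0.11075] 0.08123184825060176
[ 0.48 -0.2 ] 0.08603156469859892
1 [0.06795922 0.06803357 0.06822303 0.06835699 0.06881773 0.06920159
 0.06924663 0.06925573 0.06926439 0.06927194 0.06960619 0.0698582
 0.06991506 0.0700703  0.07067351 0.0714283 ]
0 [0.06358395 0.06372356 0.0638873  0.06396475 0.06473716 0.06552419
 0.06594151 0.0659674  0.06597368 0.06620301 0.06677266 0.0675481
 0.06767385 0.06780637 0.06780724 0.06861236 0.06895599]
-1 [0.06087524 0.06459715 0.06499398 0.06524348 0.06552077 0.06571526
 0.06572998 0.0658239  0.06614552 0.0663645  0.06651135 0.06747903
 0.06757552 0.06804404]
```

View pics/u0.png

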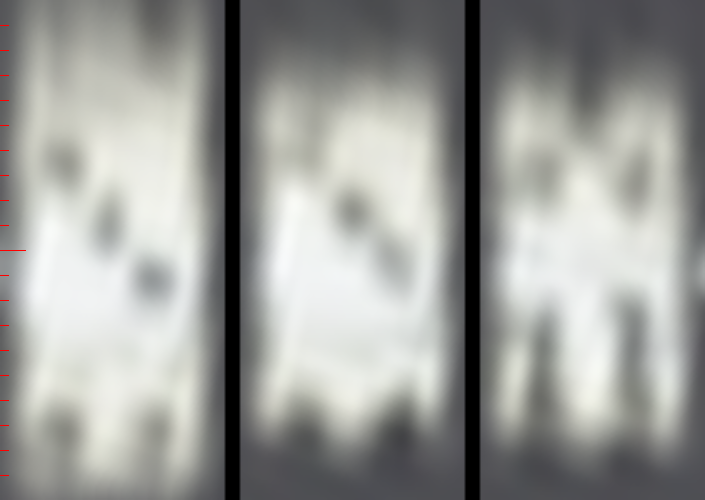

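Readings with crowns near 69.5/66/66 mm: L is about +0.11 past 3, so it needs +0.93. M is about 3+0.13, so it needs -1.18. R is about 5+0.51, so it needs -0.51. Moving now.

Request:
arm_command(commands=[{"x": -0.04, "y": -0.0435, "jaw": 0}, {"x": -0.04, "y": -0.0435, "jaw": 0}, {"x": -0.04, "y": -0.0435, "jaw": 0}, {"x": -0.04, "y": -0.0435, "jaw": 0}, {"x": -0.04, "y": -0.0435, "jaw": 0}, {"x": -0.04, "y": -0.0435, "jaw": 0}, {"x": -0.04, "y": -0.0435, "jaw": 0}, {"x": -0.04, "y": -0.0435, "jaw": 0}, {"x": -0.04, "y": -0.0435, "jaw": 0}, {"x": -0.04, "y": -0.0435, "jaw": 0}, {"x": -0.04, "y": -0.0435, "jaw": 0}, {"x": -0.04, "y": -0.0435, "jaw": 0}])

```text
schema error: expected keys wx, wy, wz, x, y, z, jaw
```

Request:
arm_command(commands=[{"wz": 0.165, "jaw": 0}, {"wz": 0.165, "jaw": 0}, {"wz": 0.165, "jaw": 0}, {"wz": 0.165, "jaw": 0}, {"wz": 0.165, "jaw": 0}, {"wz": 0.165, "jaw": 0}, {"jaw": 0}])

```text
schema error: expected keys wx, wy, wz, x, y, z, jaw
```

```bash
cat >> h.py <<'E'
def state(tx=None,k=0,z=.1):
    "tool shift to reach wheel k (+1 left), box-x offset tx, height z"
    o=bot.get_obs(); R=cv2.Rodrigues(o['ee_rot'])[0]
    print('t',round(o['clock'],2),'pos',o['position'].round(4),'F',o['force'].round(2),'grip',o['grip_width'].round(4))
    print('tool y yaw',np.arctan2(R[1,1],R[0,1]).round(4),'z axis',R[:,2].round(4))
    l=o['position'][:2]-O; print('box-frame rel wheel line',(l@XD).round(4),(l@YD).round(4))
    if tx is not None:
        d=np.r_[O+XD*tx+YD*.04*k,z]-o['position']; print('tool shift',(R.T@d).round(4))
E
python3 -c "
from h import *
state(-.0095,1,.09)"
```

```text
Traceback (most recent call last):
  File "h.py", line 41, in state
    print('t',round(o['clock'],2),'pos',o['position'].round(4),'F',o['force'].round(2),'grip',o['grip_width'].round(4))
                                                                                              ^^^^^^^^^^^^^^^^^^^^^
AttributeError: 'float' object has no attribute 'round'
```

All keys are needed in each row.

Request:
arm_command(commands=[{"wx": 0, "wy": 0, "wz": 0, "x": -0.04, "y": -0.0435, "z": 0, "jaw": 0}, {"wx": 0, "wy": 0, "wz": 0, "x": -0.04, "y": -0.0435, "z": 0, "jaw": 0}, {"wx": 0, "wy": 0, "wz": 0, "x": -0.04, "y": -0.0435, "z": 0, "jaw": 0}, {"wx": 0, "wy": 0, "wz": 0, "x": -0.04, "y": -0.0435, "z": 0, "jaw": 0}, {"wx": 0, "wy": 0, "wz": 0, "x": -0.04, "y": -0.0435, "z": 0, "jaw": 0}, {"wx": 0, "wy": 0, "wz": 0, "x": -0.04, "y": -0.0435, "z": 0, "jaw": 0}, {"wx": 0, "wy": 0, "wz": 0, "x": -0.04, "y": -0.0435, "z": 0, "jaw": 0}, {"wx": 0, "wy": 0, "wz": 0, "x": -0.04, "y": -0.0435, "z": 0, "jaw": 0}, {"wx": 0, "wy": 0, "wz": 0, "x": -0.04, "y": -0.0435, "z": 0, "jaw": 0}, {"wx": 0, "wy": 0, "wz": 0, "x": -0.04, "y": -0.0435, "z": 0, "jaw": 0}, {"wx": 0, "wy": 0, "wz": 0, "x": -0.04, "y": -0.0435, "z": 0, "jaw": 0}, {"wx": 0, "wy": 0, "wz": 0, "x": -0.04, "y": -0.0435, "z": 0, "jaw": 0}])

```text
clock: 1.6
position: [0.4586, -0.1469, 0.2051]
ee_rot: [-0.571, -3.089, -0.001]
force: [1.1, 1.0, 1.0]
grip_width: 0.0005
```

Request:
arm_command(commands=[{"wx": 0, "wy": 0, "wz": 0.165, "x": 0, "y": 0, "z": 0, "jaw": 0}, {"wx": 0, "wy": 0, "wz": 0.165, "x": 0, "y": 0, "z": 0, "jaw": 0}, {"wx": 0, "wy": 0, "wz": 0.165, "x": 0, "y": 0, "z": 0, "jaw": 0}, {"wx": 0, "wy": 0, "wz": 0.165, "x": 0, "y": 0, "z": 0, "jaw": 0}, {"wx": 0, "wy": 0, "wz": 0.165, "x": 0, "y": 0, "z": 0, "jaw": 0}, {"wx": 0, "wy": 0, "wz": 0.165, "x": 0, "y": 0, "z": 0, "jaw": 0}, {"wx": 0, "wy": 0, "wz": 0, "x": 0, "y": 0, "z": 0, "jaw": 0}])

```text
clock: 2.48
position: [0.4581, -0.145, 0.2049]
ee_rot: [-1.966, -2.449, 0.0]
force: [0.7, -0.5, 0.4]
grip_width: 0.0005
```

```bash
sed -i "s/o\['grip_width'\].round(4)/round(o['grip_width'],4)/" h.py
python3 -c "
from h import *
state(-.0095,1,.09)"
```

```text
t 2.48 pos [ 0.4581 -0.145   0.2049] F [ 0.71 -0.48  0.44] grip 0.0005
tool y yaw 0.2179 z axis [-9.e-04  5.e-04 -1.e+00]
box-frame rel wheel line -0.0441 0.0974
tool shift [-0.0575  0.0346  0.1149]
```

Request:
arm_command(commands=[{"wx": 0, "wy": 0, "wz": 0, "x": -0.0287, "y": 0.0195, "z": 0.04, "jaw": 0}, {"wx": 0, "wy": 0, "wz": 0, "x": -0.0287, "y": 0.0195, "z": 0.04, "jaw": 0}, {"wx": 0, "wy": 0, "wz": 0, "x": 0, "y": 0, "z": 0.035, "jaw": 0}, {"wx": 0, "wy": 0, "wz": 0, "x": 0, "y": 0, "z": 0.01, "jaw": 0}, {"wx": 0, "wy": 0, "wz": 0, "x": 0, "y": 0, "z": 0.004, "jaw": 0}, {"wx": 0, "wy": 0, "wz": 0, "x": 0, "y": 0, "z": 0, "jaw": 0}, {"wx": 0, "wy": 0, "wz": 0, "x": 0, "y": 0, "z": 0, "jaw": 0}])

```text
clock: 3.35
position: [0.5097, -0.1931, 0.0784]
ee_rot: [1.966, 2.446, 0.001]
force: [-0.1, -0.0, -0.6]
grip_width: 0.0004
```

```bash
python3 -c "
from h import *
state(-.005,1,.07)"
```

```text
t 3.35 pos [ 0.5097 -0.1931  0.0784] F [-0.06 -0.04 -0.62] grip 0.0004
tool y yaw 0.2166 z axis [ 0.0031 -0.0014 -1.    ]
box-frame rel wheel line -0.0041 0.0393
tool shift [ 0.0007 -0.0009  0.0084]
```

Request:
arm_command(commands=[{"wx": 0, "wy": 0, "wz": 0, "x": 0, "y": 0, "z": 0.006, "jaw": 0}, {"wx": 0, "wy": 0, "wz": 0, "x": 0, "y": 0, "z": 0, "jaw": 0}, {"wx": 0, "wy": 0, "wz": 0, "x": 0, "y": 0, "z": 0, "jaw": 0}])

```text
clock: 3.72
position: [0.5087, -0.1927, 0.0704]
ee_rot: [-1.969, -2.448, -0.0]
force: [-0.2, -0.5, -0.0]
grip_width: 0.0005
```

Request:
arm_command(commands=[{"wx": 0, "wy": 0, "wz": 0, "x": 0, "y": 0, "z": 0.001, "jaw": 0}, {"wx": 0, "wy": 0, "wz": 0, "x": 0, "y": 0, "z": 0, "jaw": 0}])

```text
clock: 3.98
position: [0.5089, -0.1928, 0.0697]
ee_rot: [1.969, 2.448, 0.0]
force: [-0.0, 0.4, 0.1]
grip_width: 0.0001
```

Request:
arm_command(commands=[{"wx": 0, "wy": 0, "wz": 0, "x": 0, "y": 0, "z": 0.001, "jaw": 0}, {"wx": 0, "wy": 0, "wz": 0, "x": 0, "y": 0, "z": 0, "jaw": 0}])

```text
clock: 4.22
position: [0.509, -0.1929, 0.069]
ee_rot: [1.969, 2.447, 0.0]
force: [-1.2, 0.9, 3.3]
grip_width: 0.0007
```

Request:
arm_command(commands=[{"wx": 0, "wy": 0, "wz": 0, "x": 0, "y": 0, "z": 0.0008, "jaw": 0}, {"wx": 0, "wy": 0, "wz": 0, "x": 0, "y": 0, "z": 0, "jaw": 0}])

```text
clock: 4.47
position: [0.509, -0.1929, 0.0685]
ee_rot: [1.969, 2.447, 0.0]
force: [-0.7, 1.0, 6.0]
grip_width: 0.0005
```

Request:
arm_command(commands=[{"wx": 0, "wy": 0, "wz": 0, "x": 0, "y": 0, "z": 0.0006, "jaw": 0}, {"wx": 0, "wy": 0, "wz": 0, "x": 0, "y": 0, "z": 0, "jaw": 0}])

```text
clock: 4.72
position: [0.509, -0.1929, 0.0682]
ee_rot: [1.968, 2.447, 0.0]
force: [-1.3, 0.1, 6.9]
grip_width: 0.0001
```

Request:
arm_command(commands=[{"wx": 0, "wy": 0, "wz": 0, "x": 0, "y": 0, "z": 0.0007, "jaw": 0}, {"wx": 0, "wy": 0, "wz": 0, "x": 0, "y": 0, "z": 0, "jaw": 0}, {"wx": 0, "wy": 0, "wz": 0, "x": 0, "y": 0.001, "z": 0, "jaw": 0}, {"wx": 0, "wy": 0, "wz": 0, "x": 0, "y": 0.001, "z": 0, "jaw": 0}, {"wx": 0, "wy": 0, "wz": 0, "x": 0, "y": 0, "z": 0, "jaw": 0}])

```text
clock: 5.35
position: [0.5104, -0.1926, 0.0679]
ee_rot: [1.969, 2.448, -0.001]
force: [-4.2, 0.8, 9.9]
grip_width: 0.0004
```

Request:
arm_command(commands=[{"wx": 0, "wy": 0, "wz": 0, "x": 0, "y": 0.0015, "z": 0, "jaw": 0}, {"wx": 0, "wy": 0, "wz": 0, "x": 0, "y": 0.0015, "z": 0, "jaw": 0}, {"wx": 0, "wy": 0, "wz": 0, "x": 0, "y": 0.0015, "z": 0, "jaw": 0}, {"wx": 0, "wy": 0, "wz": 0, "x": 0, "y": 0.0015, "z": 0, "jaw": 0}, {"wx": 0, "wy": 0, "wz": 0, "x": 0, "y": 0, "z": 0, "jaw": 0}])

```text
clock: 5.98
position: [0.5169, -0.1913, 0.068]
ee_rot: [1.968, 2.447, 0.0]
force: [-2.7, 1.5, 8.5]
grip_width: 0.0003
```

```bash
python3 -c "
from h import *
state()"
```

```text
t 5.97 pos [ 0.5169 -0.1913  0.068 ] F [-2.72  1.49  8.5 ] grip 0.0003
tool y yaw 0.2161 z axis [ 1.e-03 -7.e-04 -1.e+00]
box-frame rel wheel line 0.0033 0.0396
```

Request:
arm_command(commands=[{"wx": 0, "wy": 0, "wz": 0, "x": 0, "y": 0.0013, "z": 0, "jaw": 0}, {"wx": 0, "wy": 0, "wz": 0, "x": 0, "y": 0.0013, "z": 0, "jaw": 0}, {"wx": 0, "wy": 0, "wz": 0, "x": 0, "y": 0.0013, "z": 0, "jaw": 0}, {"wx": 0, "wy": 0, "wz": 0, "x": 0, "y": 0, "z": 0, "jaw": 0}])

```text
clock: 6.48
position: [0.521, -0.1903, 0.0677]
ee_rot: [1.968, 2.447, 0.001]
force: [-0.9, 0.3, 7.0]
grip_width: 0.0006
```

Request:
arm_command(commands=[{"wx": 0, "wy": 0, "wz": 0, "x": 0, "y": 0, "z": -0.006, "jaw": 0}, {"wx": 0, "wy": 0, "wz": 0, "x": 0, "y": -0.006, "z": 0, "jaw": 0}, {"wx": 0, "wy": 0, "wz": 0, "x": 0, "y": -0.006, "z": 0, "jaw": 0}, {"wx": 0, "wy": 0, "wz": 0, "x": 0, "y": 0, "z": 0.0035, "jaw": 0}, {"wx": 0, "wy": 0, "wz": 0, "x": 0, "y": 0, "z": 0, "jaw": 0}, {"wx": 0, "wy": 0, "wz": 0, "x": 0, "y": 0, "z": 0.0012, "jaw": 0}, {"wx": 0, "wy": 0, "wz": 0, "x": 0, "y": 0, "z": 0.0012, "jaw": 0}, {"wx": 0, "wy": 0, "wz": 0, "x": 0, "y": 0, "z": 0, "jaw": 0}])

```text
clock: 7.48
position: [0.5083, -0.193, 0.0677]
ee_rot: [-1.969, -2.448, 0.001]
force: [-5.3, 0.5, 10.0]
grip_width: 0.0006
```

```bash
python3 -c "
from h import *
state()"
```

```text
t 7.47 pos [ 0.5083 -0.193   0.0677] F [-5.27  0.5  10.04] grip 0.0006
tool y yaw 0.216 z axis [-8.e-04 -5.e-04 -1.e+00]
box-frame rel wheel line -0.0055 0.0397
```

Request:
arm_command(commands=[{"wx": 0, "wy": 0, "wz": 0, "x": 0, "y": 0.0013, "z": 0, "jaw": 0}, {"wx": 0, "wy": 0, "wz": 0, "x": 0, "y": 0.0013, "z": 0, "jaw": 0}, {"wx": 0, "wy": 0, "wz": 0, "x": 0, "y": 0.0013, "z": 0, "jaw": 0}, {"wx": 0, "wy": 0, "wz": 0, "x": 0, "y": 0.0013, "z": 0, "jaw": 0}, {"wx": 0, "wy": 0, "wz": 0, "x": 0, "y": 0.0008, "z": 0, "jaw": 0}, {"wx": 0, "wy": 0, "wz": 0, "x": 0, "y": 0, "z": 0, "jaw": 0}])

```text
clock: 8.22
position: [0.5152, -0.1915, 0.0682]
ee_rot: [1.968, 2.447, 0.001]
force: [-2.8, 0.9, 8.8]
grip_width: 0.0007
```

Request:
arm_command(commands=[{"wx": 0, "wy": 0, "wz": 0, "x": 0, "y": 0, "z": -0.01, "jaw": 0}, {"wx": 0, "wy": 0, "wz": 0, "x": -0.04, "y": 0, "z": 0, "jaw": 0}, {"wx": 0, "wy": 0, "wz": 0, "x": 0, "y": 0.0055, "z": 0, "jaw": 0}, {"wx": 0, "wy": 0, "wz": 0, "x": 0, "y": 0, "z": 0.008, "jaw": 0}, {"wx": 0, "wy": 0, "wz": 0, "x": 0, "y": 0, "z": 0, "jaw": 0}, {"wx": 0, "wy": 0, "wz": 0, "x": 0, "y": 0, "z": 0, "jaw": 0}])

```text
clock: 8.98
position: [0.5282, -0.2286, 0.068]
ee_rot: [-1.967, -2.448, -0.0]
force: [0.5, -0.1, -0.0]
grip_width: 0.0006
```

```bash
python3 -c "
from h import *
state(.006,0,.067)"
```

```text
t 8.97 pos [ 0.5282 -0.2286  0.068 ] F [ 0.51 -0.05 -0.  ] grip 0.0006
tool y yaw 0.2168 z axis [-7.e-04  7.e-04 -1.e+00]
box-frame rel wheel line 0.0063 0.0007
tool shift [-0.0007 -0.0003  0.001 ]
```

Request:
arm_command(commands=[{"wx": 0, "wy": 0, "wz": 0, "x": 0, "y": 0, "z": 0.001, "jaw": 0}, {"wx": 0, "wy": 0, "wz": 0, "x": 0, "y": 0, "z": 0, "jaw": 0}])

```text
clock: 9.22
position: [0.5285, -0.2292, 0.0676]
ee_rot: [1.969, 2.448, 0.0]
force: [0.3, -0.3, 0.3]
grip_width: 0.0004
```

Request:
arm_command(commands=[{"wx": 0, "wy": 0, "wz": 0, "x": 0, "y": 0, "z": 0.001, "jaw": 0}, {"wx": 0, "wy": 0, "wz": 0, "x": 0, "y": 0, "z": 0, "jaw": 0}])

```text
clock: 9.48
position: [0.5285, -0.2294, 0.0664]
ee_rot: [-1.969, -2.448, -0.0]
force: [0.3, 0.5, -0.0]
grip_width: 0.0003
```

Request:
arm_command(commands=[{"wx": 0, "wy": 0, "wz": 0, "x": 0, "y": 0, "z": 0.001, "jaw": 0}, {"wx": 0, "wy": 0, "wz": 0, "x": 0, "y": 0, "z": 0, "jaw": 0}])

```text
clock: 9.72
position: [0.5286, -0.2295, 0.0658]
ee_rot: [1.969, 2.448, 0.0]
force: [-0.6, 0.2, 1.7]
grip_width: 0.0004
```

Request:
arm_command(commands=[{"wx": 0, "wy": 0, "wz": 0, "x": 0, "y": 0, "z": 0.001, "jaw": 0}, {"wx": 0, "wy": 0, "wz": 0, "x": 0, "y": 0, "z": 0.001, "jaw": 0}, {"wx": 0, "wy": 0, "wz": 0, "x": 0, "y": 0, "z": 0, "jaw": 0}])

```text
clock: 10.1
position: [0.5287, -0.2295, 0.0646]
ee_rot: [1.968, 2.447, 0.0]
force: [-0.9, 0.8, 6.4]
grip_width: 0.0002
```

Request:
arm_command(commands=[{"wx": 0, "wy": 0, "wz": 0, "x": 0, "y": -0.001, "z": 0.0003, "jaw": 0}, {"wx": 0, "wy": 0, "wz": 0, "x": 0, "y": -0.0015, "z": 0, "jaw": 0}, {"wx": 0, "wy": 0, "wz": 0, "x": 0, "y": -0.0015, "z": 0, "jaw": 0}, {"wx": 0, "wy": 0, "wz": 0, "x": 0, "y": 0, "z": 0, "jaw": 0}])

```text
clock: 10.6
position: [0.5272, -0.2299, 0.0651]
ee_rot: [1.965, 2.444, 0.006]
force: [3.0, 2.7, 4.7]
grip_width: 0.0005
```

Request:
arm_command(commands=[{"wx": 0, "wy": 0, "wz": 0, "x": 0, "y": 0, "z": 0.001, "jaw": 0}, {"wx": 0, "wy": 0, "wz": 0, "x": 0, "y": 0, "z": 0.0005, "jaw": 0}, {"wx": 0, "wy": 0, "wz": 0, "x": 0, "y": 0, "z": 0, "jaw": 0}])

```text
clock: 10.98
position: [0.5273, -0.23, 0.0644]
ee_rot: [1.965, 2.444, 0.006]
force: [1.5, 2.4, 8.7]
grip_width: 0.0
```

Request:
arm_command(commands=[{"wx": 0, "wy": 0, "wz": 0, "x": 0, "y": -0.0013, "z": 0, "jaw": 0}, {"wx": 0, "wy": 0, "wz": 0, "x": 0, "y": -0.0013, "z": 0, "jaw": 0}, {"wx": 0, "wy": 0, "wz": 0, "x": 0, "y": 0, "z": 0, "jaw": 0}])

```text
clock: 11.35
position: [0.5252, -0.2304, 0.0646]
ee_rot: [1.965, 2.444, 0.007]
force: [2.3, 3.3, 8.5]
grip_width: 0.0004
```

```bash
python3 -c "
from h import *
state()"
```

```text
t 11.35 pos [ 0.5252 -0.2304  0.0646] F [2.31 3.27 8.45] grip 0.0004
tool y yaw 0.2165 z axis [ 7.9e-03 -2.0e-04 -1.0e+00]
box-frame rel wheel line 0.003 -0.0004
```

Request:
arm_command(commands=[{"wx": 0, "wy": 0, "wz": 0, "x": 0, "y": -0.0013, "z": 0.0001, "jaw": 0}, {"wx": 0, "wy": 0, "wz": 0, "x": 0, "y": -0.0013, "z": 0.0001, "jaw": 0}, {"wx": 0, "wy": 0, "wz": 0, "x": 0, "y": -0.0013, "z": 0, "jaw": 0}, {"wx": 0, "wy": 0, "wz": 0, "x": 0, "y": -0.0013, "z": 0, "jaw": 0}, {"wx": 0, "wy": 0, "wz": 0, "x": 0, "y": 0, "z": 0, "jaw": 0}])

```text
clock: 11.98
position: [0.5198, -0.2317, 0.0644]
ee_rot: [1.965, 2.444, 0.007]
force: [1.7, 2.6, 9.0]
grip_width: 0.0007
```

Request:
arm_command(commands=[{"wx": 0, "wy": 0, "wz": 0, "x": 0, "y": -0.0013, "z": 0, "jaw": 0}, {"wx": 0, "wy": 0, "wz": 0, "x": 0, "y": -0.0013, "z": 0, "jaw": 0}, {"wx": 0, "wy": 0, "wz": 0, "x": 0, "y": -0.0013, "z": 0, "jaw": 0}, {"wx": 0, "wy": 0, "wz": 0, "x": 0, "y": 0, "z": 0, "jaw": 0}])

```text
clock: 12.48
position: [0.515, -0.2327, 0.0638]
ee_rot: [1.966, 2.445, 0.004]
force: [1.1, 1.5, 8.6]
grip_width: 0.0004
```

Request:
arm_command(commands=[{"wx": 0, "wy": 0, "wz": 0, "x": 0, "y": 0, "z": -0.006, "jaw": 0}, {"wx": 0, "wy": 0, "wz": 0, "x": 0, "y": 0.006, "z": 0, "jaw": 0}, {"wx": 0, "wy": 0, "wz": 0, "x": 0, "y": 0.006, "z": 0, "jaw": 0}, {"wx": 0, "wy": 0, "wz": 0, "x": 0, "y": 0, "z": 0, "jaw": 0}, {"wx": 0, "wy": 0, "wz": 0, "x": 0, "y": 0, "z": 0.004, "jaw": 0}, {"wx": 0, "wy": 0, "wz": 0, "x": 0, "y": 0, "z": 0.001, "jaw": 0}, {"wx": 0, "wy": 0, "wz": 0, "x": 0, "y": 0, "z": 0, "jaw": 0}])

```text
clock: 13.35
position: [0.5251, -0.2301, 0.0645]
ee_rot: [1.968, 2.447, 0.001]
force: [-2.4, 1.8, 9.1]
grip_width: 0.0007
```

```bash
python3 -c "
from h import *
state()"
```

```text
t 13.35 pos [ 0.5251 -0.2301  0.0645] F [-2.37  1.81  9.12] grip 0.0007
tool y yaw 0.216 z axis [ 1.1e-03 -1.0e-04 -1.0e+00]
box-frame rel wheel line 0.003 -0.0002
```

Request:
arm_command(commands=[{"wx": 0, "wy": 0, "wz": 0, "x": 0, "y": -0.0013, "z": 0.0003, "jaw": 0}, {"wx": 0, "wy": 0, "wz": 0, "x": 0, "y": -0.0013, "z": 0.0003, "jaw": 0}, {"wx": 0, "wy": 0, "wz": 0, "x": 0, "y": -0.0013, "z": 0.0003, "jaw": 0}, {"wx": 0, "wy": 0, "wz": 0, "x": 0, "y": -0.0013, "z": 0.0003, "jaw": 0}, {"wx": 0, "wy": 0, "wz": 0, "x": 0, "y": 0, "z": 0, "jaw": 0}])

```text
clock: 13.98
position: [0.5227, -0.2307, 0.0645]
ee_rot: [1.965, 2.444, 0.008]
force: [2.3, 3.9, 9.2]
grip_width: 0.0007
```

Request:
arm_command(commands=[{"wx": 0, "wy": 0, "wz": 0, "x": 0, "y": -0.0013, "z": 0, "jaw": 0}, {"wx": 0, "wy": 0, "wz": 0, "x": 0, "y": -0.0013, "z": 0, "jaw": 0}, {"wx": 0, "wy": 0, "wz": 0, "x": 0, "y": -0.0013, "z": 0, "jaw": 0}, {"wx": 0, "wy": 0, "wz": 0, "x": 0, "y": 0, "z": 0, "jaw": 0}])

```text
clock: 14.48
position: [0.5186, -0.2317, 0.0643]
ee_rot: [1.965, 2.444, 0.007]
force: [0.7, 2.7, 8.8]
grip_width: 0.0003
```

Request:
arm_command(commands=[{"wx": 0, "wy": 0, "wz": 0, "x": 0, "y": -0.0014, "z": 0, "jaw": 0}, {"wx": 0, "wy": 0, "wz": 0, "x": 0, "y": -0.0014, "z": 0, "jaw": 0}, {"wx": 0, "wy": 0, "wz": 0, "x": 0, "y": 0, "z": 0, "jaw": 0}])

```text
clock: 14.85
position: [0.5151, -0.2325, 0.0638]
ee_rot: [1.966, 2.445, 0.005]
force: [0.3, 2.3, 8.7]
grip_width: 0.0007
```

Request:
arm_command(commands=[{"wx": 0, "wy": 0, "wz": 0, "x": 0, "y": 0, "z": -0.01, "jaw": 0}, {"wx": 0, "wy": 0, "wz": 0, "x": -0.04, "y": 0, "z": 0, "jaw": 0}, {"wx": 0, "wy": 0, "wz": 0, "x": 0, "y": 0.011, "z": 0, "jaw": 0}, {"wx": 0, "wy": 0, "wz": 0, "x": 0, "y": 0, "z": 0.006, "jaw": 0}, {"wx": 0, "wy": 0, "wz": 0, "x": 0, "y": 0, "z": 0, "jaw": 0}, {"wx": 0, "wy": 0, "wz": 0, "x": 0, "y": 0, "z": 0, "jaw": 0}])

```text
clock: 15.6
position: [0.5333, -0.2693, 0.0659]
ee_rot: [1.967, 2.447, 0.001]
force: [2.1, -0.5, 2.4]
grip_width: 0.0003
```

```bash
python3 -c "
from h import *
state(.006,-1,.067)"
```

```text
t 15.6 pos [ 0.5333 -0.2693  0.0659] F [ 2.13 -0.5   2.4 ] grip 0.0003
tool y yaw 0.2168 z axis [ 0.0021 -0.001  -1.    ]
box-frame rel wheel line 0.0025 -0.0402
tool shift [ 0.0002  0.0035 -0.0011]
```

Request:
arm_command(commands=[{"wx": 0, "wy": 0, "wz": 0, "x": 0, "y": 0, "z": 0.001, "jaw": 0}, {"wx": 0, "wy": 0, "wz": 0, "x": 0, "y": 0, "z": 0.001, "jaw": 0}, {"wx": 0, "wy": 0, "wz": 0, "x": 0, "y": 0, "z": 0, "jaw": 0}])

```text
clock: 15.98
position: [0.5333, -0.2694, 0.0649]
ee_rot: [1.967, 2.447, 0.001]
force: [1.5, 0.8, 7.5]
grip_width: 0.0003
```

Request:
arm_command(commands=[{"wx": 0, "wy": 0, "wz": 0, "x": 0, "y": -0.0013, "z": 0.0003, "jaw": 0}, {"wx": 0, "wy": 0, "wz": 0, "x": 0, "y": -0.0013, "z": 0.0003, "jaw": 0}, {"wx": 0, "wy": 0, "wz": 0, "x": 0, "y": -0.0013, "z": 0.0003, "jaw": 0}, {"wx": 0, "wy": 0, "wz": 0, "x": 0, "y": 0, "z": 0.0003, "jaw": 0}, {"wx": 0, "wy": 0, "wz": 0, "x": 0, "y": 0, "z": 0, "jaw": 0}])

```text
clock: 16.6
position: [0.5306, -0.27, 0.0646]
ee_rot: [1.966, 2.445, 0.004]
force: [1.9, 0.8, 8.5]
grip_width: 0.0003
```

Request:
arm_command(commands=[{"wx": 0, "wy": 0, "wz": 0, "x": 0, "y": -0.0013, "z": 0, "jaw": 0}, {"wx": 0, "wy": 0, "wz": 0, "x": 0, "y": -0.0013, "z": 0, "jaw": 0}, {"wx": 0, "wy": 0, "wz": 0, "x": 0, "y": -0.0013, "z": 0, "jaw": 0}, {"wx": 0, "wy": 0, "wz": 0, "x": 0, "y": -0.0013, "z": 0, "jaw": 0}, {"wx": 0, "wy": 0, "wz": 0, "x": 0, "y": -0.0013, "z": 0, "jaw": 0}, {"wx": 0, "wy": 0, "wz": 0, "x": 0, "y": 0, "z": 0, "jaw": 0}])

```text
clock: 17.35
position: [0.5232, -0.2716, 0.0639]
ee_rot: [1.967, 2.446, 0.001]
force: [0.9, 1.2, 8.1]
grip_width: 0.0002
```

Request:
arm_command(commands=[{"wx": 0, "wy": 0, "wz": 0, "x": 0, "y": 0, "z": -0.05, "jaw": 0}, {"wx": 0, "wy": 0, "wz": 0, "x": 0, "y": -0.06, "z": 0, "jaw": 0}, {"wx": 0, "wy": 0, "wz": 0, "x": 0, "y": -0.06, "z": 0, "jaw": 0}, {"wx": 0, "wy": 0, "wz": 0, "x": 0, "y": -0.06, "z": 0, "jaw": 0}])

```text
clock: 17.85
position: [0.3439, -0.309, 0.1107]
ee_rot: [-1.965, -2.446, -0.0]
force: [-0.6, -0.9, 0.4]
grip_width: 0.0006
```

```bash
python3 -c "
from h import *
t,_=snap('top'); snap('scene'); state(.006,-1,.067)
a=unwrap('top',t,(.0695,.0662,.0663))
b=cv2.resize(t[175:232,265:350],None,fx=3.5,fy=3.5,interpolation=cv2.INTER_CUBIC)
cv2.imwrite('pics/u1.png',a); cv2.imwrite('pics/t2.png',b)
"
```

```text
t 17.95 pos [ 0.3412 -0.3094  0.1103] F [-0.05  0.96  0.85] grip 0.0003
tool y yaw 0.2109 z axis [-0.0053  0.0033 -1.    ]
box-frame rel wheel line -0.1938 -0.0379
tool shift [-0.001   0.2     0.0423]
```

View pics/u1.png

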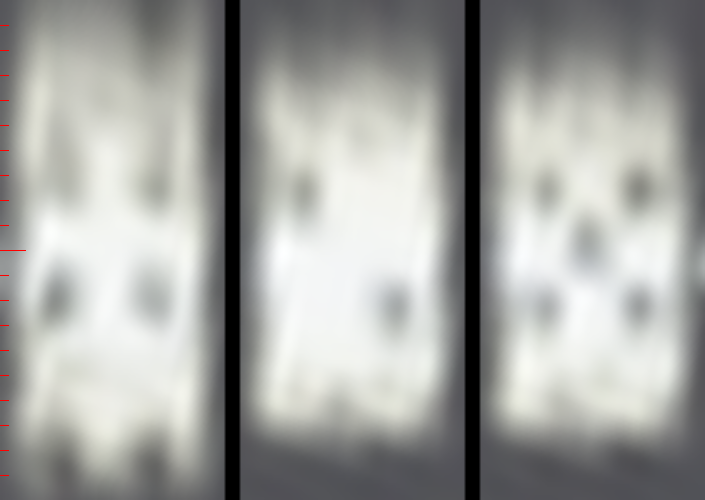

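The unwrapped rims now show 4, 2 and 5, each centred within about 0.05 rad of the axle line. I'll check numerically in both cameras, against the index ridges.

```bash
cat > chk.py <<'E'
from h import *
from scipy.optimize import least_squares
L=dict(zip((1,0,-1),([(1,1),(1,-1),(-1,1),(-1,-1)],[(1,1),(-1,-1)],[(1,1),(1,-1),(-1,1),(-1,-1),(0,0)])))
cz={1:.0695,0:.0662,-1:.0663}
for n in('top','scene'):
    g=cv2.cvtColor(np.load(f'/tmp/{n}.npz')['p'],cv2.COLOR_BGR2GRAY).astype(np.float32)
    # ridges: bright centroid along box x in the gaps
    xs=np.arange(-.006,.0061,.00025)
    for y in(.02,-.02):
        pr=np.zeros(len(xs))
        for dy in np.arange(-.004,.0041,.001):
            m=np.array([pix(n,[*(O+XD*x+YD*(y+dy)),.061]) for x in xs],np.float32)
            pr+=cv2.remap(g,m[:,:1],m[:,1:],cv2.INTER_CUBIC).ravel()
        w=np.clip(pr-np.percentile(pr,30),0,None); print(n,'ridge',y,'mm',round((w@xs)/w.sum()*1000,2))
    for k in(1,0,-1):
        A,Y=np.meshgrid(np.arange(-.45,.451,.03),np.arange(-.007,.0071,.0007),indexing='ij')
        m=np.array([pix(n,[*(O+XD*.02*np.sin(a)+YD*(k*.04+y)),cz[k]-.02+.02*np.cos(a)]) for a,y in zip(A.ravel(),Y.ravel())],np.float32)
        I=cv2.remap(g,m[:,:1],m[:,1:],cv2.INTER_CUBIC).ravel(); a=A.ravel();y=Y.ravel()
        def res(p):
            off,oy,s,c0,c1,c2,c3,h=p[:8]
            M=c0+c1*a+c2*y*100+c3*a*a
            for i,j in L[k]: M=M-h*np.exp(-(((a-off-i*.23)/s)**2+((y-oy-j*.0044)/(.02*s))**2)/2)
            return M-I
        best=min((least_squares(res,[o,0,.06,220,0,0,0,60]) for o in(-.15,0,.15)),key=lambda r:r.cost)
        print(n,k,'off rad',best.x[0].round(3),'oy mm',(best.x[1]*1e3).round(2),'depth',best.x[7].round(),'rms',np.sqrt(2*best.cost/len(a)).round(1))
E
python3 chk.py
```

```text
top ridge 0.02 mm 0.45
top ridge -0.02 mm 0.21
top 1 off rad 0.051 oy mm 0.57 depth 74.0 rms 9.9
top 0 off rad -0.002 oy mm 0.6 depth 72.0 rms 5.2
top -1 off rad 0.007 oy mm 0.23 depth 78.0 rms 8.5
scene ridge 0.02 mm 2.5
scene ridge -0.02 mm 1.96
scene 1 off rad 0.132 oy mm 0.38 depth 33.0 rms 9.6
scene 0 off rad 0.015 oy mm 0.3 depth 41.0 rms 9.4
scene -1 off rad 0.085 oy mm -0.49 depth 20.0 rms 15.1
```

Measured against the ridges, the top camera gives L +0.035, M -0.02 and R -0.01 rad, and the scene camera roughly agrees. The code is set, so on to the bolt knob, from its right side.

Request:
arm_command(commands=[{"wx": 0, "wy": 0, "wz": 0, "x": -0.01, "y": 0.044, "z": 0, "jaw": 0}, {"wx": 0, "wy": 0, "wz": 0, "x": 0, "y": 0.044, "z": 0, "jaw": 0}, {"wx": 0, "wy": 0, "wz": 0, "x": 0, "y": 0.044, "z": 0, "jaw": 0}, {"wx": 0, "wy": 0, "wz": 0, "x": 0, "y": 0, "z": 0, "jaw": 0}, {"wx": 0, "wy": 0, "wz": 0, "x": 0, "y": 0, "z": 0, "jaw": 0}])

```text
clock: 18.58
position: [0.4771, -0.2909, 0.1109]
ee_rot: [-1.966, -2.446, 0.001]
force: [0.3, 0.5, -0.6]
grip_width: 0.0001
```

```bash
python3 -c "
from h import *
state(-.062,-1.125,.070)"
```

```text
t 18.57 pos [ 0.4771 -0.2909  0.1109] F [ 0.25  0.53 -0.59] grip 0.0001
tool y yaw 0.2169 z axis [-0.0026  0.0016 -1.    ]
box-frame rel wheel line -0.0571 -0.0491
tool shift [ 0.0041 -0.0049  0.0409]
```

Request:
arm_command(commands=[{"wx": 0, "wy": 0, "wz": 0, "x": 0, "y": -0.005, "z": 0.02, "jaw": 0}, {"wx": 0, "wy": 0, "wz": 0, "x": 0, "y": 0, "z": 0.015, "jaw": 0}, {"wx": 0, "wy": 0, "wz": 0, "x": 0, "y": 0, "z": 0.004, "jaw": 0}, {"wx": 0, "wy": 0, "wz": 0, "x": 0, "y": 0, "z": 0, "jaw": 0}, {"wx": 0, "wy": 0, "wz": 0, "x": 0, "y": 0, "z": 0, "jaw": 0}])

```text
clock: 19.2
position: [0.4732, -0.2932, 0.0739]
ee_rot: [1.968, 2.447, 0.0]
force: [-0.1, 0.6, -0.2]
grip_width: 0.0006
```

Request:
arm_command(commands=[{"wx": 0, "wy": 0, "wz": 0, "x": 0.004, "y": 0, "z": 0, "jaw": 0}, {"wx": 0, "wy": 0, "wz": 0, "x": 0.004, "y": 0, "z": 0, "jaw": 0}, {"wx": 0, "wy": 0, "wz": 0, "x": 0.003, "y": 0, "z": 0, "jaw": 0}, {"wx": 0, "wy": 0, "wz": 0, "x": 0.003, "y": 0, "z": 0, "jaw": 0}, {"wx": 0, "wy": 0, "wz": 0, "x": 0, "y": 0, "z": 0, "jaw": 0}])

```text
clock: 19.82
position: [0.4698, -0.2789, 0.073]
ee_rot: [-1.969, -2.448, -0.0]
force: [-0.4, 0.3, 0.2]
grip_width: 0.0009
```

```bash
python3 -c "
from h import *
state()"
```

```text
t 19.82 pos [ 0.4698 -0.2789  0.073 ] F [-0.41  0.26  0.18] grip 0.0009
tool y yaw 0.2163 z axis [-0.e+00  1.e-04 -1.e+00]
box-frame rel wheel line -0.0616 -0.0359
```

Request:
arm_command(commands=[{"wx": 0, "wy": 0, "wz": 0, "x": 0.002, "y": 0, "z": 0, "jaw": 0}, {"wx": 0, "wy": 0, "wz": 0, "x": 0.002, "y": 0, "z": 0, "jaw": 0}, {"wx": 0, "wy": 0, "wz": 0, "x": 0.002, "y": 0, "z": 0, "jaw": 0}, {"wx": 0, "wy": 0, "wz": 0, "x": 0.002, "y": 0, "z": 0, "jaw": 0}, {"wx": 0, "wy": 0, "wz": 0, "x": 0.002, "y": 0, "z": 0, "jaw": 0}, {"wx": 0, "wy": 0, "wz": 0, "x": 0, "y": 0, "z": 0, "jaw": 0}])

```text
clock: 20.58
position: [0.4677, -0.2694, 0.0731]
ee_rot: [1.969, 2.448, -0.0]
force: [0.7, -2.8, -1.5]
grip_width: 0.0008
```

Request:
arm_command(commands=[{"wx": 0, "wy": 0, "wz": 0, "x": 0.0025, "y": 0, "z": 0, "jaw": 0}, {"wx": 0, "wy": 0, "wz": 0, "x": 0.0025, "y": 0, "z": 0, "jaw": 0}, {"wx": 0, "wy": 0, "wz": 0, "x": 0.0025, "y": 0, "z": 0, "jaw": 0}, {"wx": 0, "wy": 0, "wz": 0, "x": 0.0025, "y": 0, "z": 0, "jaw": 0}, {"wx": 0, "wy": 0, "wz": 0, "x": 0.0025, "y": 0, "z": 0, "jaw": 0}, {"wx": 0, "wy": 0, "wz": 0, "x": 0.0025, "y": 0, "z": 0, "jaw": 0}, {"wx": 0, "wy": 0, "wz": 0, "x": 0.0025, "y": 0, "z": 0, "jaw": 0}, {"wx": 0, "wy": 0, "wz": 0, "x": 0, "y": 0, "z": 0, "jaw": 0}])

```text
clock: 21.58
position: [0.4638, -0.2518, 0.073]
ee_rot: [-1.968, -2.448, -0.001]
force: [0.7, -2.4, -0.8]
grip_width: 0.0006
```

```bash
python3 -c "
from h import *
state()"
```

```text
t 21.57 pos [ 0.4638 -0.2518  0.073 ] F [ 0.66 -2.37 -0.84] grip 0.0006
tool y yaw 0.2162 z axis [-2.e-04  7.e-04 -1.e+00]
box-frame rel wheel line -0.0616 -0.0081
```

Request:
arm_command(commands=[{"wx": 0, "wy": 0, "wz": 0, "x": 0.002, "y": 0, "z": 0, "jaw": 0}, {"wx": 0, "wy": 0, "wz": 0, "x": 0.002, "y": 0, "z": 0, "jaw": 0}, {"wx": 0, "wy": 0, "wz": 0, "x": 0.002, "y": 0, "z": 0, "jaw": 0}, {"wx": 0, "wy": 0, "wz": 0, "x": 0, "y": 0, "z": 0, "jaw": 0}])

```text
clock: 22.08
position: [0.4626, -0.2461, 0.073]
ee_rot: [-1.969, -2.448, -0.0]
force: [-0.1, -2.6, -0.8]
grip_width: 0.0004
```

Request:
arm_command(commands=[{"wx": 0, "wy": 0, "wz": 0, "x": 0.001, "y": 0, "z": 0, "jaw": 0}, {"wx": 0, "wy": 0, "wz": 0, "x": 0.001, "y": 0, "z": 0, "jaw": 0}, {"wx": 0, "wy": 0, "wz": 0, "x": 0, "y": 0, "z": 0, "jaw": 0}])

```text
clock: 22.45
position: [0.4622, -0.2443, 0.073]
ee_rot: [-1.969, -2.448, -0.0]
force: [-0.0, -3.1, -1.2]
grip_width: 0.0006
```

Request:
arm_command(commands=[{"wx": 0, "wy": 0, "wz": 0, "x": 0.001, "y": 0, "z": 0, "jaw": 0}, {"wx": 0, "wy": 0, "wz": 0, "x": 0.001, "y": 0, "z": 0, "jaw": 0}, {"wx": 0, "wy": 0, "wz": 0, "x": 0, "y": 0, "z": 0, "jaw": 0}])

```text
clock: 22.82
position: [0.462, -0.2434, 0.0731]
ee_rot: [1.968, 2.447, -0.002]
force: [1.9, -4.9, -3.3]
grip_width: 0.0006
```

Request:
arm_command(commands=[{"wx": 0, "wy": 0, "wz": 0, "x": 0.001, "y": 0, "z": 0, "jaw": 0}, {"wx": 0, "wy": 0, "wz": 0, "x": 0, "y": 0, "z": 0, "jaw": 0}])

```text
clock: 23.08
position: [0.462, -0.2433, 0.0731]
ee_rot: [1.967, 2.445, -0.003]
force: [0.9, -8.2, -3.4]
grip_width: 0.0002
```

Request:
arm_command(commands=[{"wx": 0, "wy": 0, "wz": 0, "x": 0.001, "y": 0, "z": 0, "jaw": 0}, {"wx": 0, "wy": 0, "wz": 0, "x": 0, "y": 0, "z": 0, "jaw": 0}])

```text
clock: 23.32
position: [0.462, -0.2433, 0.0732]
ee_rot: [1.967, 2.443, -0.005]
force: [2.8, -9.3, -4.6]
grip_width: 0.0004
```

The knob stayed put while the push rose to about 10 N, so the bolt is against its stop. I'll back off right, rise, and retreat for a last look.

Request:
arm_command(commands=[{"wx": 0, "wy": 0, "wz": 0, "x": -0.006, "y": 0, "z": 0, "jaw": 0}, {"wx": 0, "wy": 0, "wz": 0, "x": -0.008, "y": 0, "z": 0, "jaw": 0}, {"wx": 0, "wy": 0, "wz": 0, "x": 0, "y": 0, "z": -0.03, "jaw": 0}, {"wx": 0, "wy": 0, "wz": 0, "x": 0, "y": 0, "z": -0.05, "jaw": 0}, {"wx": 0, "wy": 0, "wz": 0, "x": 0, "y": -0.06, "z": 0, "jaw": 0}, {"wx": 0, "wy": 0, "wz": 0, "x": 0, "y": -0.06, "z": 0, "jaw": 0}, {"wx": 0, "wy": 0, "wz": 0, "x": 0, "y": 0, "z": 0, "jaw": 0}, {"wx": 0, "wy": 0, "wz": 0, "x": 0, "y": 0, "z": 0, "jaw": 0}])

```text
clock: 24.32
position: [0.3477, -0.2798, 0.1534]
ee_rot: [1.969, 2.447, 0.002]
force: [-0.1, -0.6, -0.0]
grip_width: 0.0001
```

```bash
python3 -c "
from h import *
t,_=snap('top'); snap('scene'); state()
a=cv2.resize(t[162:272,256:376],None,fx=5.4,fy=5.4,interpolation=cv2.INTER_CUBIC)
cv2.imwrite('pics/t3.png',a)
"; python3 chk.py
```

```text
t 24.43 pos [ 0.3482 -0.2797  0.1531] F [-0.51  0.54 -0.27] grip 0.0002
tool y yaw 0.2173 z axis [ 6.e-04  7.e-04 -1.e+00]
box-frame rel wheel line -0.1805 -0.0105
top ridge 0.02 mm 0.45
top ridge -0.02 mm 0.2
top 1 off rad 0.051 oy mm 0.56 depth 73.0 rms 9.8
top 0 off rad -0.002 oy mm 0.58 depth 71.0 rms 5.1
top -1 off rad 0.008 oy mm 0.23 depth 77.0 rms 8.5
scene ridge 0.02 mm 2.5
scene ridge -0.02 mm 1.99
scene 1 off rad 0.13 oy mm 0.39 depth 33.0 rms 9.6
scene 0 off rad 0.016 oy mm 0.29 depth 41.0 rms 9.5
scene -1 off rad 0.087 oy mm -0.46 depth 19.0 rms 14.9
```

View pics/t3.png

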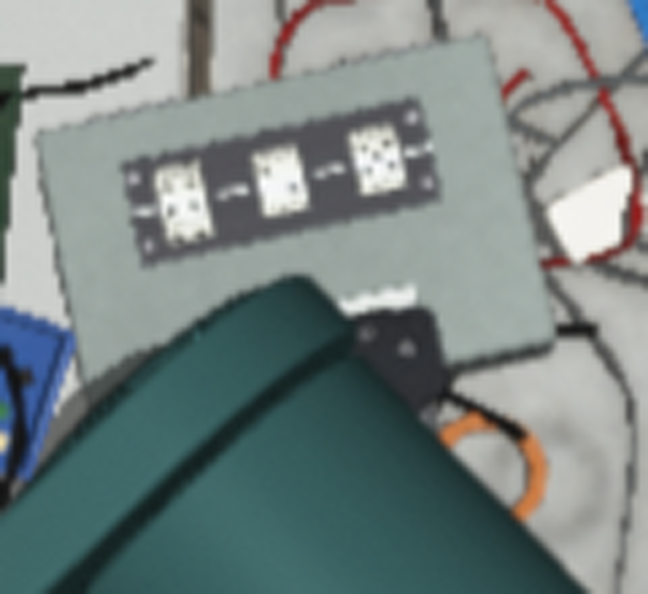

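The wheels still show 4-2-5, but the arm hides the bolt. I'll swing right to see it.

Request:
arm_command(commands=[{"wx": 0, "wy": 0, "wz": 0, "x": -0.05, "y": 0, "z": -0.01, "jaw": 0}, {"wx": 0, "wy": 0, "wz": 0, "x": -0.05, "y": 0, "z": -0.01, "jaw": 0}, {"wx": 0, "wy": 0, "wz": 0, "x": -0.05, "y": 0, "z": 0, "jaw": 0}, {"wx": 0, "wy": 0, "wz": 0, "x": -0.05, "y": 0, "z": 0, "jaw": 0}, {"wx": 0, "wy": 0, "wz": 0, "x": -0.05, "y": 0, "z": 0, "jaw": 0}, {"wx": 0, "wy": 0, "wz": 0, "x": 0, "y": 0, "z": 0, "jaw": 0}])

```text
clock: 25.18
position: [0.4019, -0.526, 0.169]
ee_rot: [-1.967, -2.444, -0.003]
force: [-0.5, -0.8, -0.9]
grip_width: 0.0008
```

```bash
python3 -c "
from h import *
t,_=snap('top'); s,_=snap('scene'); state()
a=cv2.resize(t[162:272,256:376],None,fx=5.4,fy=5.4,interpolation=cv2.INTER_CUBIC)
cv2.imwrite('pics/t4.png',a)
"
```

```text
t 25.27 pos [ 0.4018 -0.5235  0.1715] F [-0.25  0.62 -0.5 ] grip 0.0006
tool y yaw 0.2173 z axis [-9.0e-04  2.7e-03 -1.0e+00]
box-frame rel wheel line -0.1807 -0.2601
```

View pics/t4.png

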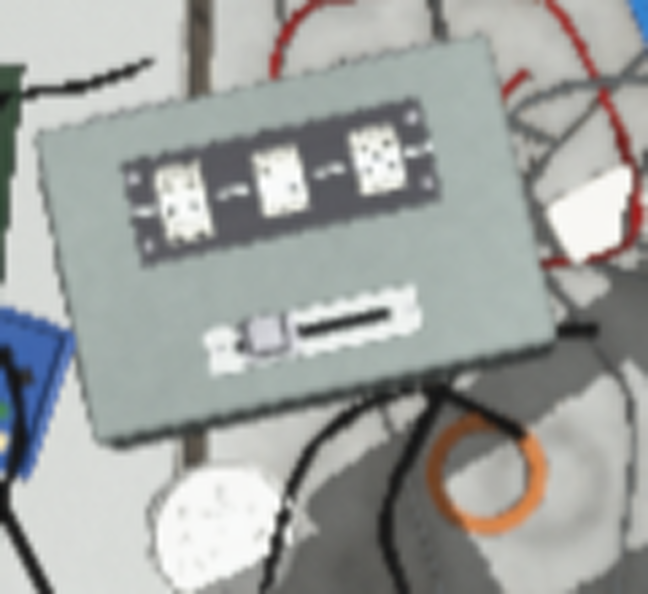

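```bash
python3 -c "
from h import *
a=onplane('top',256+424/6.6-.42,162+385/6.6-.42,.085)[:2]
b=onplane('top',256+267/5.4-.41,162+332/5.4-.41,.085)[:2]
# knob-size lilac mask centroids not needed; travel along box y, and knob pos in box frame
for q in(a,b): print(((q-O)@XD*1e3+22).round(1),((q-O)@YD*1e3).round(1))
"
```

```text
-40.5 -14.5
-40.2 17.1
```

```bash
python3 -c "
from h import *
def rect(p):
    H,W=160,480; mx=np.zeros((H,W),np.float32);my=mx.copy()
    for i in range(H):
        for j in range(W):
            mx[i,j],my[i,j]=pix('top',[*(O-XD*.062+XD*(H/2-i)*.00025+YD*(W/2-j)*.00025),.084])
    return cv2.remap(p,mx,my,cv2.INTER_CUBIC)
A=rect(cv2.imread('pics/top0.png'));B=rect(np.load('/tmp/top.npz')['p'])
x0=int(240+14.5/.25); 
for w in(26,32,40):
    T=A[80-w:80+w,x0-w:x0+w]; r=cv2.matchTemplate(B,T,cv2.TM_CCOEFF_NORMED); _,v,_,l=cv2.minMaxLoc(r); print(w,v,'travel mm',(x0-w-l[0])*.25,(80-w-l[1])*.25)
cv2.imwrite('pics/r.png',np.vstack([A,B]))
"
```

```text
26 0.9414969682693481 travel mm 32.25 0.0
32 0.9086716175079346 travel mm 32.25 0.0
40 0.8854982256889343 travel mm 31.5 0.25
```

View pics/r.png

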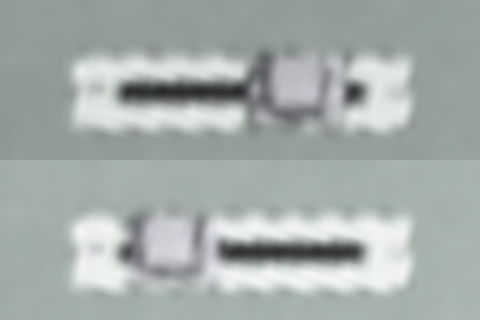

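The image travel reads about 32 mm (±1–2 mm) against the 35 mm expected. The stop felt firm, but I'll push once more gently, a little lower, to be sure.

Request:
arm_command(commands=[{"wx": 0, "wy": 0, "wz": 0, "x": 0.06, "y": 0, "z": 0, "jaw": 0}, {"wx": 0, "wy": 0, "wz": 0, "x": 0.06, "y": 0, "z": 0, "jaw": 0}, {"wx": 0, "wy": 0, "wz": 0, "x": 0.06, "y": 0, "z": 0, "jaw": 0}, {"wx": 0, "wy": 0, "wz": 0, "x": 0.06, "y": 0, "z": 0.01, "jaw": 0}, {"wx": 0, "wy": 0, "wz": 0, "x": 0.005, "y": 0.06, "z": 0.01, "jaw": 0}, {"wx": 0, "wy": 0, "wz": 0, "x": 0, "y": 0.059, "z": 0.03, "jaw": 0}, {"wx": 0, "wy": 0, "wz": 0, "x": 0, "y": 0, "z": 0, "jaw": 0}, {"wx": 0, "wy": 0, "wz": 0, "x": 0, "y": 0, "z": 0, "jaw": 0}])

```text
clock: 26.28
position: [0.461, -0.2591, 0.1254]
ee_rot: [1.967, 2.45, -0.0]
force: [0.2, -0.5, -0.3]
grip_width: 0.0004
```

```bash
python3 -c "
from h import *
state(-.062,-.2,.070)"
```

```text
t 26.27 pos [ 0.461  -0.2591  0.1254] F [ 0.21 -0.48 -0.34] grip 0.0004
tool y yaw 0.2178 z axis [ 0.e+00 -4.e-04 -1.e+00]
box-frame rel wheel line -0.0659 -0.0146
tool shift [0.0066 0.0039 0.0554]
```

Request:
arm_command(commands=[{"wx": 0, "wy": 0, "wz": 0, "x": 0, "y": 0.004, "z": 0.025, "jaw": 0}, {"wx": 0, "wy": 0, "wz": 0, "x": 0, "y": 0, "z": 0.022, "jaw": 0}, {"wx": 0, "wy": 0, "wz": 0, "x": 0, "y": 0, "z": 0.006, "jaw": 0}, {"wx": 0, "wy": 0, "wz": 0, "x": 0, "y": 0, "z": 0, "jaw": 0}, {"wx": 0, "wy": 0, "wz": 0, "x": 0.006, "y": 0, "z": 0, "jaw": 0}, {"wx": 0, "wy": 0, "wz": 0, "x": 0.005, "y": 0, "z": 0, "jaw": 0}, {"wx": 0, "wy": 0, "wz": 0, "x": 0, "y": 0, "z": 0, "jaw": 0}])

```text
clock: 27.15
position: [0.463, -0.2481, 0.0723]
ee_rot: [1.968, 2.448, 0.0]
force: [0.3, -0.4, -0.2]
grip_width: 0.0006
```

Request:
arm_command(commands=[{"wx": 0, "wy": 0, "wz": 0, "x": 0.0015, "y": 0, "z": 0, "jaw": 0}, {"wx": 0, "wy": 0, "wz": 0, "x": 0.0015, "y": 0, "z": 0, "jaw": 0}, {"wx": 0, "wy": 0, "wz": 0, "x": 0, "y": 0, "z": 0, "jaw": 0}])

```text
clock: 27.52
position: [0.4621, -0.2454, 0.0716]
ee_rot: [-1.969, -2.448, -0.0]
force: [-0.3, -0.6, 0.2]
grip_width: 0.0003
```

```bash
python3 -c "
from h import *
state()"
```

```text
t 27.52 pos [ 0.4621 -0.2454  0.0716] F [-0.28 -0.55  0.19] grip 0.0003
tool y yaw 0.2161 z axis [-1.e-04  2.e-04 -1.e+00]
box-frame rel wheel line -0.0619 -0.0015
```

Request:
arm_command(commands=[{"wx": 0, "wy": 0, "wz": 0, "x": 0.0015, "y": 0, "z": 0, "jaw": 0}, {"wx": 0, "wy": 0, "wz": 0, "x": 0.0015, "y": 0, "z": 0, "jaw": 0}, {"wx": 0, "wy": 0, "wz": 0, "x": 0, "y": 0, "z": 0, "jaw": 0}])

```text
clock: 27.9
position: [0.4617, -0.2435, 0.0718]
ee_rot: [1.968, 2.446, -0.002]
force: [0.5, -3.3, -2.3]
grip_width: 0.0005
```

Request:
arm_command(commands=[{"wx": 0, "wy": 0, "wz": 0, "x": 0.001, "y": 0, "z": 0, "jaw": 0}, {"wx": 0, "wy": 0, "wz": 0, "x": 0, "y": 0, "z": 0, "jaw": 0}])

```text
clock: 28.15
position: [0.4617, -0.2434, 0.0718]
ee_rot: [1.968, 2.445, -0.003]
force: [1.9, -6.8, -3.8]
grip_width: 0.0009
```

Request:
arm_command(commands=[{"wx": 0, "wy": 0, "wz": 0, "x": 0.001, "y": 0, "z": 0, "jaw": 0}, {"wx": 0, "wy": 0, "wz": 0, "x": 0, "y": 0, "z": 0, "jaw": 0}])

```text
clock: 28.4
position: [0.4617, -0.2434, 0.0718]
ee_rot: [1.967, 2.443, -0.005]
force: [2.3, -8.5, -3.6]
grip_width: 0.0004
```

Request:
arm_command(commands=[{"wx": 0, "wy": 0, "wz": 0, "x": 0.001, "y": 0, "z": 0, "jaw": 0}, {"wx": 0, "wy": 0, "wz": 0, "x": 0, "y": 0, "z": 0, "jaw": 0}])

```text
clock: 28.65
position: [0.4616, -0.2433, 0.0718]
ee_rot: [1.966, 2.442, -0.007]
force: [2.5, -10.2, -5.6]
grip_width: 0.0005
```

Request:
arm_command(commands=[{"wx": 0, "wy": 0, "wz": 0, "x": -0.008, "y": 0, "z": 0, "jaw": 0}, {"wx": 0, "wy": 0, "wz": 0, "x": -0.008, "y": 0, "z": 0, "jaw": 0}, {"wx": 0, "wy": 0, "wz": 0, "x": 0, "y": 0, "z": -0.03, "jaw": 0}, {"wx": 0, "wy": 0, "wz": 0, "x": 0, "y": 0, "z": -0.05, "jaw": 0}, {"wx": 0, "wy": 0, "wz": 0, "x": 0, "y": -0.06, "z": 0, "jaw": 0}, {"wx": 0, "wy": 0, "wz": 0, "x": 0, "y": 0, "z": 0, "jaw": 0}, {"wx": 0, "wy": 0, "wz": 0, "x": 0, "y": 0, "z": 0, "jaw": 0}])

```text
clock: 29.52
position: [0.4059, -0.2679, 0.1516]
ee_rot: [-1.969, -2.447, -0.002]
force: [0.4, 0.6, -0.4]
grip_width: 0.0003
```

```bash
python3 -c "
from h import *
snap('top');snap('scene');state()"; python3 chk.py | grep off; python3 -c "
from h import *
bot.close_job(); print('handed in')"
```

```text
t 29.62 pos [ 0.4064 -0.2678  0.1514] F [-0.02  0.68  0.22] grip 0.0004
tool y yaw 0.2167 z axis [ 0.     0.001 -1.   ]
box-frame rel wheel line -0.1211 -0.0114
top 1 off rad -0.072 oy mm 0.0 depth -1.0 rms 0.4
top 0 off rad -0.151 oy mm -0.1 depth -2.0 rms 0.5
top -1 off rad 0.512 oy mm 5.42 depth 10.0 rms 1.5
scene 1 off rad 0.068 oy mm -0.03 depth 44.0 rms 12.5
scene 0 off rad -0.022 oy mm -0.0 depth 38.0 rms 10.7
scene -1 off rad 0.086 oy mm -0.48 depth 19.0 rms 14.7
the job is handed in; nothing more can be done
handed in
```

I rolled the wheels to 4-2-5 by pressing the closed fingertips on each crown. The highest force I read while pressing was about 11 N. Only then did I push the bolt left to its stop, back the arm off to touch nothing, and hand in at about 29.6 s.

**Wheels:** The last clear view from above was after the first bolt push. It showed 4-2-5, with each face within about 0.04 rad of its index ridges. The side camera agreed to about 0.1 rad. The check right before hand-in failed for the top camera because the arm blocked it. The side camera's fit shifted by about 0.04 to 0.06 rad for the left and middle wheels, possibly from the arm partly in view. The wheels were not touched in between.

**Bolt:** It stopped firmly at the same place in two separate pushes, with readings up to about 11–12 N in the second. My image estimate of its travel is about 32 mm, against the 35 mm nominal. I put the gap down to picture resolution, but could not measure it closer.

**Tin, tape roll and charger:** I never approached them with the tool low. They looked unmoved in the last clear view from above, which was before the second push.

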